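# Reverse the ratchet spanner and nip up the tent-frame clamp bolt

## Task

Someone left the ratchet spanner on the tent-frame clamp set to loosen: flip its direction lever right over to the tighten side, then swing its handle anticlockwise (seen from above) by some 30 degrees to feel that it free-wheels and the bolt stays still. Then, with the lever left on tighten, swing the handle clockwise until the bolt has turned clockwise by at least 30 degrees, and let go. Never loosen the bolt, and leave the plain spanner on the other clamp as it is.

Things in the scene. Friction and masses are not known exactly. Their poses are not given: they have to be found in the camera images.
- bolt_top (a point): Centre of the top of the bolt the ratchet spanner sits on, on the upright axis about which both turn, 83 mm above the table. Hex head 23 mm wide in the middle of the spanner's round head (68 mm across, top at 73 mm). The fixed clamp below reaches 60 mm from the axis, 46 mm high; a 40 mm wide tube (top at 41 mm) runs 140 mm from the axis, away from the handle.
- grip (a point): Middle of the black sleeve on the ratchet spanner's handle, 150 mm from the bolt's axis, 62 mm above the table. The sleeve is 24 mm wide, 20 mm high, and runs from 105 to 215 mm out on the straight line from bolt_top, with free space beneath and beside it. The handle starts pointing roughly to the robot. Nearer the bolt a steel shank leads to the head (26 mm wide; 44 mm within 56 mm of the axis).
- tab (a point): Middle of the direction lever's upright steel tab, 90 mm above the table. The tab is 10 mm wide, 14 mm along the lever, its top at 100 mm; the lever lies at 74 to 79 mm. It stands 30 mm out from the lever's upright pivot, which is on top of the spanner 36.7 mm from the bolt's axis towards grip. Push it sideways (about 3 to 5 N) or pinch it from above; pushing on past its stop swings the handle.
- dirlever (a joint): Direction lever's angle from the handle's line, rad; positive with the tab on the handle's clockwise side, seen from above (the robot's left, if the handle points at the robot). -0.55: loosen, the spanner grips the bolt only when swung anticlockwise; +0.55: tighten, grips only clockwise (fully engaged from +0.4 on). Stays where it is left. Starts at about -0.5.
- ratchet (a joint): Angle of the spanner's handle about the bolt, rad, 0 at the start, positive clockwise seen from above; stops at -1.3 and +1.3. Free-wheeling takes about 2 to 4 N at grip, turning the bolt about 6 N. 12 teeth: on turning to the gripping direction there are up to 30 degrees of lost motion before the bolt follows.
- bolt (a joint): Angle of the bolt, rad, 0 at the start, positive clockwise seen from above (tightening). A stiff bolt that stays where it is left.
- plain (a joint): Angle of the plain ring spanner on the other, like clamp, rad, 0 at the start, positive clockwise. It has the same sleeve and handle but a smaller head (52 mm across) and no lever on top. To be left alone.

How it is judged:
By the outcome, as a careful person would: the job done as asked, in the order asked, and still so for the second after the job is handed in, with the robot touching nothing.
It also fails if it takes over 58 s, if anything falls off the work surface, if the arm or the gripper's body presses on something with over 40 N, if the wrist force passes 120 N, or if a joint passes its speed limit or range.

## Robot

A 7-joint arm with a two-finger parallel gripper is mounted at the origin on the work surface. World frame = base frame: x ahead of the robot, y to its left, z up, the work surface at z = 0. Lengths are in m, angles in rad, forces in N, time in s.
With the tool pointing down it reaches from about 0.4 to 0.9 m from the base axis. Payload 5.5 kg.
Tool frame: the origin (TCP) lies at the centre of the arm's flange, where the gripper is bolted on; the fingertips stand 178 mm ahead of it and the grasp point (between the pads) lies 159 mm ahead of it; z points along the fingers, y is the line along which they close (so a half turn about z gives the same grasp; the last joint's range is limited). The gripper opens to 92 mm and grips with 3 to 60 N. Pads are 19 mm wide; open, the fingers measure 130 mm over their backs; the gripper's body (75 mm by 190 mm) begins 47 mm behind the grasp point.
Start: joints at [-1.041, 0.501, -0.427, 1.55, 0.221, 1.138, -0.21], TCP at [0.171, 0.627, 0.405] pointing down, gripper open.
Joint ranges: [-2.88, 2.88], [-0.31, 2.03], [-1.54, 1.56], [0.2, 2.42], [-1.41, 4.55], [0.19, 2.02], [-2.57, 2.57]. Speed limits (rad/s): [2.57, 2.57, 3.14, 3.14, 3.14, 3.14, 3.14].

## Interface

Orientations are given as a rotation vector (axis times angle).
In Python, from rig import telemetry, get_image, camera_params, env gives the robot as it stands. The module is installed in compiled form; this text tells all that it offers.
- The arm moves only by the tool carry_out, never from a script. Its argument "increments" is a list of rows, each a list of 2 entries, a list of its own where there are three numbers: the shift along the world's x, y, z in m, then the turn about the world's z in degrees. In form: [[[x, y, z], yaw], ...]. A call has 1 to 12 rows; each row is the pose to reach, as a shift and turn from the pose commanded when the call began; what a row does not reach only later rows make up. A row lasts 1/8 s, in which the tool goes at most 62.5 mm and 10.7 degrees, less where a joint would pass 70% of its speed; a pose out of reach is approached as far as the arm can. A call with a gripper value outside its range is refused whole. "jaw" is the closure in counts, from 0 (fully open) to 255 (shut), set as the call begins (left out, the last holds). The fingers move at their own pace and stop on an object; the grip force is fixed at half the most. Time passes only in rows, so rows that repeat a pose let the fingers close. It gives the time, the measured TCP pose, the force, the opening and the grip force at its end, in the units of the state.
- telemetry.get_obs(): the state, without advancing time (a new reading comes with each control period).
- get_image(name): name is "scene" or "top" or "wrist"; returns the picture (384x512x3 uint8, red, green, blue); there is no depth.
- camera_params(name): a dict with "camera_matrix" (3x3 intrinsics, pixels), "R" (3x3) and "t" (3): a world point X has camera coordinates R X + t. Camera axes: x right, y down, z forward; pixel columns grow to the right and rows downward; lengths in m; the calibration is good to about 2 mm. A picture is of the moment at which its call begins: read the wrist's pose just before it. camera_params takes no time and is no camera call; for the wrist camera it gives the pose at the moment of the call.
- env.sign_off(): hands the job in; it is judged then, once.
The state is a dict: "clock": time; "joint_positions": joint angles; "joint_vel": joint speeds; "joint_efforts": joint torques, N m; "eef_pos": TCP position; "eef_rot": TCP orientation; "contact_force": force on the tool from outside, world axes, zero at the start; "moment": the same for the moment, N m; "width": finger opening in m; "finger_force": force on a finger pad.
Only numpy, scipy, OpenCV 4.12 (cv2) and the standard library are available. Lean on these libraries where they do the work, as an engineer would, in place of code of your own. Each camera call takes 0.05 s, during which the arm holds its last target. There are 200 camera calls.

## Working session

There is one attempt and no reset: what is moved stays moved. The work goes in short steps, Python scripts to look and compute and a tool call to move; the robot and the scene stay as the last step left them, time stands still between calls to the robot, and variables do not carry over. Pictures are saved under pics/ and viewed, at most 10 in all, crops included, and the job is handed in when it is done.

Besides the shell and the picture viewer there is one more tool, called after "Call:" as name(argument=value, ...) on one line, values as JSON. carry_out: Moves the arm, as the interface text tells. Its arguments: {"type":"object","properties":{"increments":{"type":"array"},"jaw":{"type":"number"}},"required":["increments"]}

```bash
mkdir -p pics; cat > h.py <<'E'
import numpy as np, cv2
from rig import telemetry, get_image, camera_params, env
def ray(name,uv,z,P=None):
    P=P or camera_params(name);K,R,t=[np.array(P[k]) for k in("camera_matrix","R","t")]
    d=R.T@np.linalg.inv(K)@np.array([uv[0],uv[1],1.]);c=-R.T@t.ravel()
    return c+d*(z-c[2])/d[2]
def save(name,f,crop=None,s=1):
    im=get_image(name)[:,:,::-1]
    if crop: im=im[crop[1]:crop[3],crop[0]:crop[2]]
    cv2.imwrite(f,cv2.resize(im,None,fx=s,fy=s,interpolation=cv2.INTER_CUBIC))
E
python3 -c "
from h import *
save('top','pics/top.png',None,1.5)
o=telemetry.get_obs();print(o)
P=camera_params('top');print(P)"
```

```text
{'clock': 0.05, 'joint_positions': array([-1.04081164,  0.50180732, -0.4267936 ,  1.5514663 ,  0.22081156,
        1.13829675, -0.21026223]), 'joint_vel': array([ 0.00273032, -0.00122042, -0.00071383, -0.00069018,  0.0009138 ,
        0.00176379,  0.0006979 ]), 'joint_efforts': array([-7.34533154e-03, -5.68345141e+01, -5.84227860e+00, -2.80190831e+01,
       -6.87240763e-02,  2.47037545e-02,  3.33585251e-05]), 'eef_pos': array([0.17131737, 0.62663963, 0.40369687]), 'eef_rot': array([-4.17622617e-01, -3.11340687e+00,  2.97662955e-03]), 'contact_force': array([0.11406272, 0.47687742, 0.52471922]), 'moment': array([-0.02146288,  0.02665885,  0.03479937]), 'finger_force': 0.0, 'width': 0.09152762079976307}
{'camera_matrix': array([[424.01093683,   0.        , 250.99032542],
       [  0.        , 424.01093683, 195.90790881],
       [  0.        ,   0.        ,   1.        ]]), 'R': array([[-0.02445488, -0.9996418 , -0.01087295],
       [-0.98546041,  0.02593433, -0.16791425],
       [ 0.16813609,  0.00660854, -0.98574164]]), 't': array([0.00929036, 0.53762006, 0.81718946])}
```

View pics/top.png

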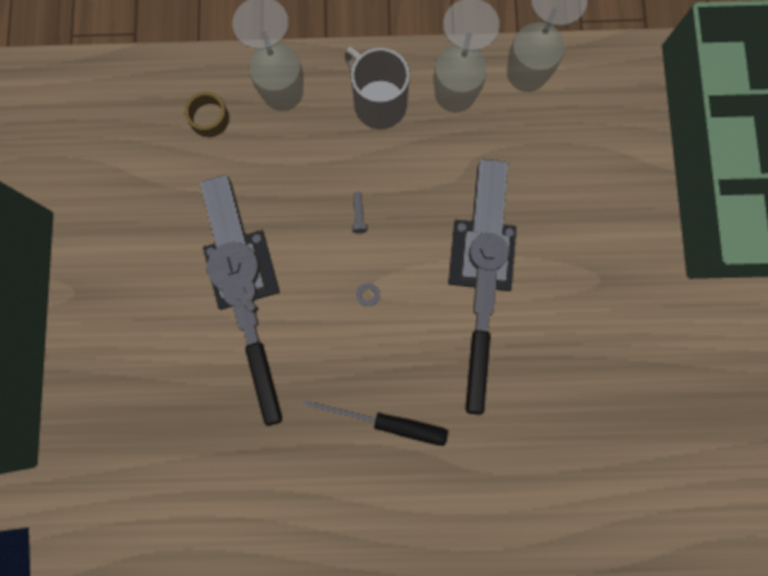

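The ratchet spanner is the left one: head at about (232,267) and sleeve from (255,347) to (273,420) in the 1.5x view. The plain spanner is on the right, at (489,252). I'll enlarge the ratchet head to find the tab.

```bash
python3 -c "
from h import *
save('top','pics/top2.png',(120,140,210,290),4)
for n,uv,z in [('bolt',(233/1.5,265/1.5),.083),('s1',(255/1.5,347/1.5),.072),('s2',(273/1.5,418/1.5),.072)]: print(n,ray('top',uv,z).round(4))"
```

```text
bolt [0.5746 0.1824 0.083 ]
s1 [0.4673 0.1549 0.072 ]
s2 [0.3762 0.1312 0.072 ]
```

View pics/top2.png

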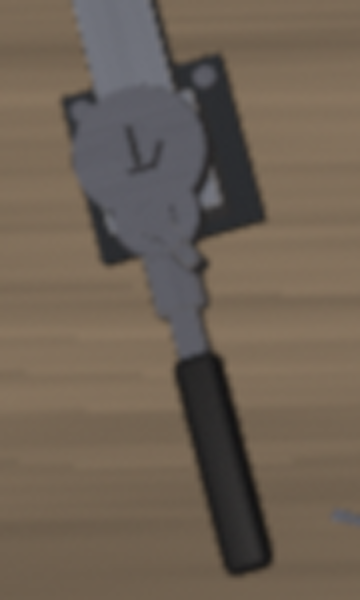

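Now the scene view, to check obstacle heights on the way over.

```bash
python3 -c "
from h import *
save('scene','pics/scene.png',None,1.5)
print(ray('top',(120+192/4,140+262/4),.1),ray('top',(120+140/4,140+150/4),.073),ray('top',(0,130),.1),ray('top',(33,140),.1))"
```

```text
[0.51404752 0.15345452 0.1       ] [0.57513681 0.18537736 0.073     ] [0.67301231 0.48618288 0.1       ] [0.65071552 0.41956515 0.1       ]
```

View pics/scene.png

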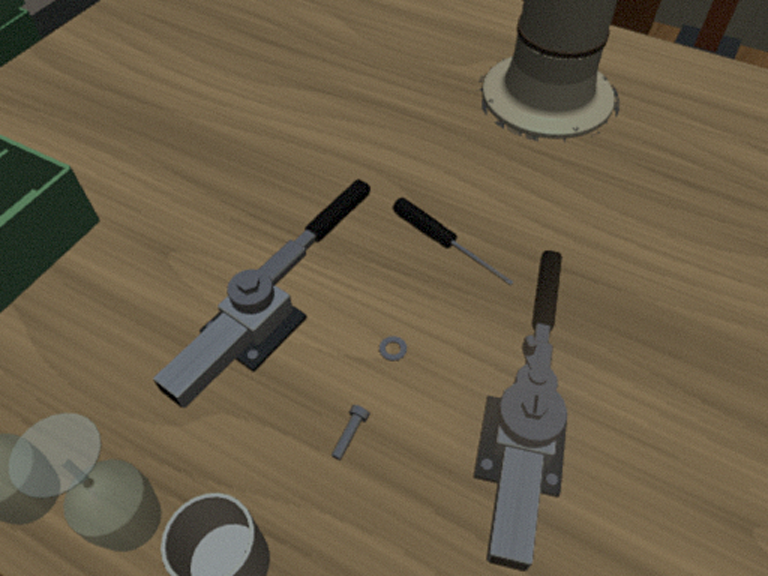

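The scene view shows the ratchet spanner on the right: head at about (533,410), tab near (535,345) and sleeve at (547,290). Nothing tall stands between the arm and the spanner, so I'll go above the tab.

Call:
carry_out(increments=[[[0.034,-0.047,0.02],6],[[0.068,-0.094,0.03],12],[[0.102,-0.141,0.03],18],[[0.136,-0.188,0.03],24],[[0.17,-0.235,0.03],30],[[0.204,-0.282,0.03],36],[[0.238,-0.329,0.03],42],[[0.272,-0.376,0.02],48],[[0.306,-0.423,0.0],54],[[0.341,-0.47,-0.02],58],[[0.341,-0.473,-0.04],58],[[0.341,-0.473,-0.04],58]], jaw=100)

```text
clock: 1.65
eef_pos: [0.5118, 0.1529, 0.3629]
eef_rot: [1.14, -2.923, -0.001]
contact_force: [-0.1, 1.6, 0.6]
width: 0.0555
finger_force: 0.0
```

```bash
python3 -c "
from h import *
import pickle
P=camera_params('wrist');pickle.dump(P,open('P1.pkl','wb'))
save('wrist','pics/w1.png',None,1.5)
o=telemetry.get_obs();print(o['clock'],o['eef_pos'],o['eef_rot'],o['width'],o['joint_positions'].round(2))"
```

```text
1.7 [0.51187194 0.15416585 0.36418574] [ 1.14357062e+00 -2.92392784e+00 -1.14585228e-03] 0.05569205630671887 [-0.06  0.33 -0.34  1.88  0.13  0.95  1.86]
```

View pics/w1.png

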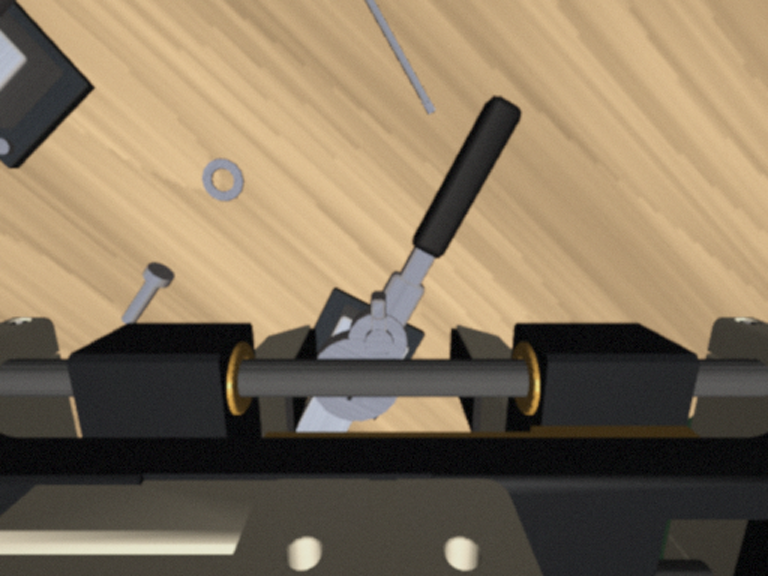

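The wrist view shows the tab top at about (379,295), the lever's pivot boss at (379,337) and the sleeve axis from (429,247) to (505,103). The lever points straight up in the picture.

```bash
python3 -c "
from h import *
import pickle
P=pickle.load(open('P1.pkl','rb'))
for n,u,z in [('tab',(379,296),.1),('piv',(379,337),.079),('s1',(430,246),.07),('s2',(506,105),.066)]:
  print(n,ray('wrist',(u[0]/1.5,u[1]/1.5),z,P).round(4))
a=ray('wrist',(430/1.5,246/1.5),.066,P)-ray('wrist',(506/1.5,105/1.5),.066,P);print(np.degrees(np.arctan2(a[1],a[0])))
"
```

```text
tab [0.5113 0.1513 0.1   ]
piv [0.5372 0.1748 0.079 ]
s1 [0.4682 0.1584 0.07  ]
s2 [0.3716 0.132  0.066 ]
15.650007135250119
```

Call:
carry_out(increments=[[[0.001,0.003,-0.04],0],[[0.001,0.003,-0.08],0],[[0.001,0.003,-0.104],0],[[0.001,0.003,-0.104],0]])

```text
clock: 2.2
eef_pos: [0.5123, 0.1582, 0.2601]
eef_rot: [1.147, -2.922, -0.001]
contact_force: [0.1, 0.7, 0.8]
width: 0.0557
finger_force: 0.0
```

Call:
carry_out(increments=[[[0,0,0],0],[[0,0,0],0],[[0,0,0],0],[[0,0,0],0]], jaw=198)

```text
clock: 2.7
eef_pos: [0.5135, 0.157, 0.2613]
eef_rot: [-1.144, 2.925, -0.0]
contact_force: [0.3, 0.6, -0.4]
width: 0.0222
finger_force: 0.0
```

```bash
python3 -c "
from h import *
save('wrist','pics/w2.png',(150,120,350,300),3.5)
o=telemetry.get_obs();print(o['clock'],o['eef_pos'],o['eef_rot'],o['width'],o['contact_force'])
b=np.array([.5745,.186]);piv=np.array([.539,.176])
for k in (223,213,203,193,183,173,164):
  t=np.radians(k);print(k,(piv+.03*np.array([np.cos(t),np.sin(t)])+.005*np.array([np.sin(t),-np.cos(t)])-[.513,.157]).round(4))"
```

```text
2.75 [0.51343166 0.15696248 0.26109661] [-1.14372350e+00  2.92545487e+00 -2.14768996e-04] 0.021069720269904432 [-0.57654749  0.55636366  0.30089558]
223 [0.0006 0.0022]
213 [-0.0019  0.0069]
203 [-0.0036  0.0119]
193 [-0.0044  0.0171]
183 [-0.0042  0.0224]
173 [-0.0032  0.0276]
164 [-0.0015  0.0321]
```

View pics/w2.png

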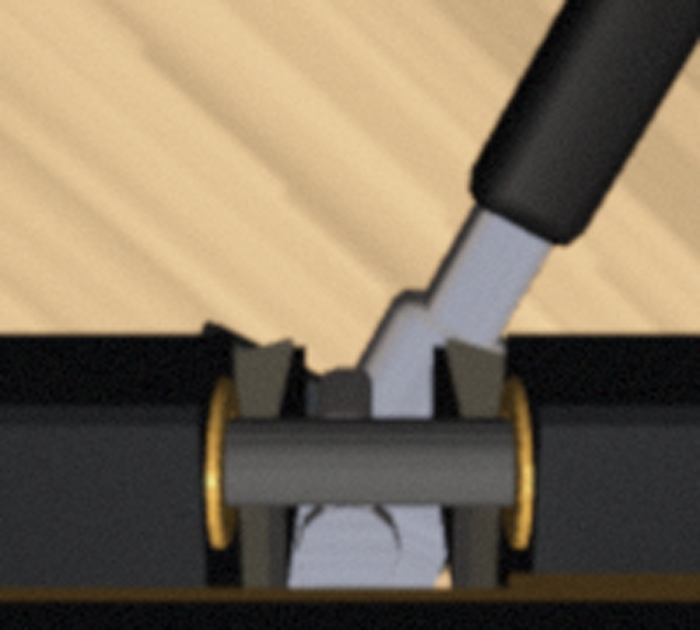

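The tab, at (345,392), lies between the fingers and nearer the left pad, which is the pushing side. Now I'll push it round the arc.

Call:
carry_out(increments=[[[0.0,0.003,0],-2],[[-0.002,0.007,0],-10],[[-0.003,0.01,0],-15],[[-0.004,0.0135,0],-23],[[-0.0045,0.017,0],-30],[[-0.0045,0.02,0],-36],[[-0.004,0.0235,0],-43],[[-0.003,0.027,0],-50],[[-0.002,0.03,0],-56],[[-0.001,0.0325,0],-59],[[-0.001,0.0325,0],-59]])

```text
clock: 4.12
eef_pos: [0.5117, 0.1893, 0.2604]
eef_rot: [-0.445, -3.108, 0.002]
contact_force: [-1.7, -1.3, 1.6]
width: 0.0204
finger_force: 1.3
```

```bash
python3 -c "
from h import *
import pickle
P=camera_params('wrist');pickle.dump(P,open('P2.pkl','wb'))
save('wrist','pics/w3.png',(150,120,350,300),3.5)
o=telemetry.get_obs();print(o['clock'],o['eef_pos'],o['eef_rot'],o['width'],o['contact_force'])"
```

```text
4.175 [0.51170548 0.18932865 0.2603559 ] [-4.43813173e-01 -3.10840589e+00  1.92612845e-03] 0.020464428119705377 [-2.30806491 -1.9639394   1.18516342]
```

View pics/w3.png

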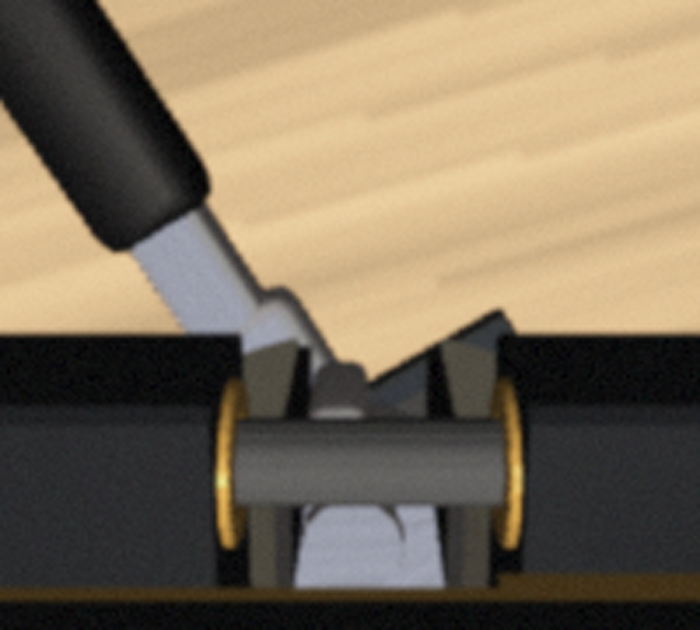

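The tab (at 340,390) has swung across and the lever now sits roughly 30° on the handle's other side. I'll lift, move above the grip and check.

Call:
carry_out(increments=[[[0,0,0.04],0],[[0,0,0.08],0],[[-0.02,-0.01,0.1],8],[[-0.05,-0.025,0.1],17],[[-0.082,-0.043,0.1],26],[[-0.082,-0.043,0.1],32],[[-0.082,-0.043,0.1],32],[[-0.082,-0.043,0.1],32]], jaw=90)

```text
clock: 5.18
eef_pos: [0.4308, 0.1468, 0.3609]
eef_rot: [-0.427, 3.111, 0.001]
contact_force: [-0.3, -0.3, -0.3]
width: 0.0593
finger_force: 0.0
```

```bash
python3 -c "
from h import *
import pickle
o=telemetry.get_obs();print(o['clock'],o['eef_pos'],o['eef_rot'],o['width'],o['contact_force'])
P=camera_params('wrist');pickle.dump(P,open('P3.pkl','wb'))
a=get_image('wrist')[:,:,::-1];b=get_image('top')[140:290,110:210,::-1]
b=cv2.resize(b,(256,384),interpolation=cv2.INTER_CUBIC)
cv2.imwrite('pics/w4.png',np.hstack([a,b]))"
```

```text
5.175 [0.43083634 0.14684545 0.36093654] [-4.26725370e-01  3.11146219e+00  7.57349099e-04] 0.05926409372443052 [-0.29524001 -0.31635614 -0.28816814]
```

View pics/w4.png

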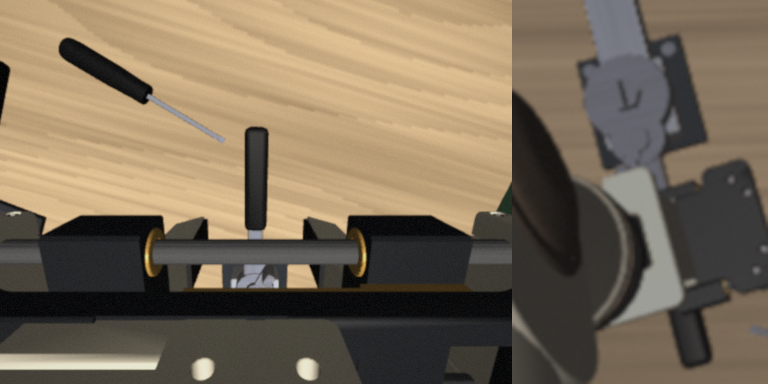

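The wrist view shows the handle vertical at column 256, centred between the fingers. I'll descend, grip the sleeve and compute the arc shifts.

Call:
carry_out(increments=[[[0,0,-0.05],0],[[0,0,-0.1],0],[[0,0,-0.139],0],[[0,0,-0.139],0]])

```text
clock: 5.78
eef_pos: [0.429, 0.1462, 0.2192]
eef_rot: [0.428, -3.105, 0.002]
contact_force: [0.1, 1.1, 0.5]
width: 0.0593
finger_force: 0.0
```

Call:
carry_out(increments=[[[0,0,0],0],[[0,0,0],0],[[0,0,0],0],[[0,0,0],0],[[0,0,0],0]], jaw=200)

```text
clock: 6.4
eef_pos: [0.4307, 0.1467, 0.2226]
eef_rot: [-0.428, 3.111, 0.001]
contact_force: [-1.3, -0.3, 6.7]
width: 0.0238
finger_force: 30.0
```

```bash
python3 -c "
from h import *
o=telemetry.get_obs();print(o['clock'],o['eef_pos'],o['eef_rot'],o['width'],o['contact_force'],o['finger_force'])
b=np.array([.5745,.186]);g=np.array([.43,.1465]);v=g-b;print(np.hypot(*v))
def s(p,q):
  R=lambda a:np.array([[np.cos(a),-np.sin(a)],[np.sin(a),np.cos(a)]])
  return (R(np.radians(p))@v-R(np.radians(q))@v).round(4)
print([(k,*s(k,0)) for k in range(4,37,4)]);print([(k,*s(34-k,34)) for k in range(4,90,4)])"
```

```text
6.4 [0.43072643 0.14670655 0.22255404] [-4.28417072e-01  3.11087731e+00  6.71710145e-04] 0.02378469598016667 [-1.30831403 -0.28125651  6.71294147] 29.989626109600067
0.14980153537263896
[(4, np.float64(0.0031), np.float64(-0.01)), (8, np.float64(0.0069), np.float64(-0.0197)), (12, np.float64(0.0114), np.float64(-0.0292)), (16, np.float64(0.0165), np.float64(-0.0383)), (20, np.float64(0.0222), np.float64(-0.047)), (24, np.float64(0.0286), np.float64(-0.0554)), (28, np.float64(0.0355), np.float64(-0.0632)), (32, np.float64(0.0429), np.float64(-0.0706)), (36, np.float64(0.0508), np.float64(-0.0774))]
[(4, np.float64(-0.0077), np.float64(0.0071)), (8, np.float64(-0.0149), np.float64(0.0147)), (12, np.float64(-0.0215), np.float64(0.0228)), (16, np.float64(-0.0275), np.float64(0.0313)), (20, np.float64(-0.0329), np.float64(0.0403)), (24, np.float64(-0.0377), np.float64(0.0496)), (28, np.float64(-0.0419), np.float64(0.0592)), (32, np.float64(-0.0453), np.float64(0.069)), (36, np.float64(-0.0481), np.float64(0.0791)), (40, np.float64(-0.0501), np.float64(0.0894)), (44, np.float64(-0.0515), np.float64(0.0997)), (48, np.float64(-0.0521), np.float64(0.1102)), (52, np.float64(-0.0519), np.float64(0.1206)), (56, np.float64(-0.0511), np.float64(0.1311)), (60, np.float64(-0.0495), np.float64(0.1414)), (64, np.float64(-0.0472), np.float64(0.1516)), (68, np.float64(-0.0442), np.float64(0.1616)), (72, np.float64(-0.0405), np.float64(0.1714)), (76, np.float64(-0.0361), np.float64(0.1809)), (80, np.float64(-0.0311), np.float64(0.1901)), (84, np.float64(-0.0254), np.float64(0.1989)), (88, np.float64(-0.0192), np.float64(0.2072))]
```

```bash
python3 -c "
from h import *
import pickle
P=pickle.load(open('P2.pkl','rb'))
piv=np.array([.539,.176])
for u,z in [((340,372),.1),((340,390),.1),((338,410),.1)]:
  p=ray('wrist',(150+u[0]/3.5,120+u[1]/3.5),z,P)[:2];d=p-piv
  print(p.round(4),np.degrees(np.arctan2(d[1],d[0])),np.hypot(*d))
# same method, handle axis in same picture
P=pickle.load(open('P3.pkl','rb'))
a=ray('wrist',(256,225),.066,P)-ray('wrist',(256,130),.066,P);print(np.degrees(np.arctan2(a[1],a[0])))
im=cv2.imread('pics/w4.png')[215:300,195:320];cv2.imwrite('pics/w5.png',cv2.resize(im,None,fx=6,fy=6,interpolation=cv2.INTER_CUBIC))"
```

```text
[0.4983 0.1886] 162.8473055919993 0.04262542487275648
[0.5012 0.1877] 162.81413593247837 0.03958971629783974
[0.5044 0.1864] 163.2745821941525 0.036176826084811854
15.659788258088627
```

View pics/w5.png

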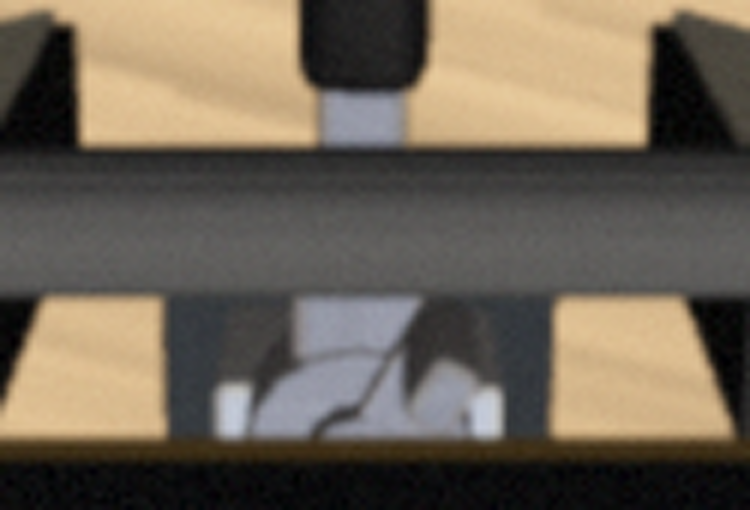

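The tab is on the clockwise side. Its measured angle is about +0.56 rad and the handle hasn't moved. Swinging anticlockwise.

Call:
carry_out(increments=[[[0.003,-0.01,0],4],[[0.007,-0.02,0],8],[[0.0115,-0.029,0],12],[[0.0165,-0.038,0],16]])

```text
clock: 6.9
eef_pos: [0.4473, 0.1082, 0.2225]
eef_rot: [-0.86, 3.021, -0.0]
contact_force: [-0.9, 0.0, 7.2]
width: 0.0238
finger_force: 30.0
```

Call:
carry_out(increments=[[[0.006,-0.009,0],4],[[0.012,-0.017,0],8],[[0.019,-0.025,0],12],[[0.0265,-0.0325,0],16],[[0.0305,-0.036,0],18],[[0.0305,-0.036,0],18]])

```text
clock: 7.65
eef_pos: [0.478, 0.0719, 0.2226]
eef_rot: [-1.319, 2.85, -0.001]
contact_force: [-0.7, -2.0, 6.7]
width: 0.0239
finger_force: 30.0
```

```bash
python3 -c "
from h import *
o=telemetry.get_obs();print(o['clock'],o['eef_pos'],o['eef_rot'],o['width'],o['contact_force'],o['finger_force'])
r=o['eef_rot'];print(2*np.degrees(np.arctan2(r[1],r[0])))
save('top','pics/t5.png',(110,140,210,240),6)"
```

```text
7.65 [0.47802291 0.07188459 0.22257126] [-1.31865105e+00  2.85036976e+00 -1.26952827e-03] 0.02392916229914578 [-0.71411533 -2.0328965   6.70738985] 29.97375726699829
229.65284022033003
```

View pics/t5.png

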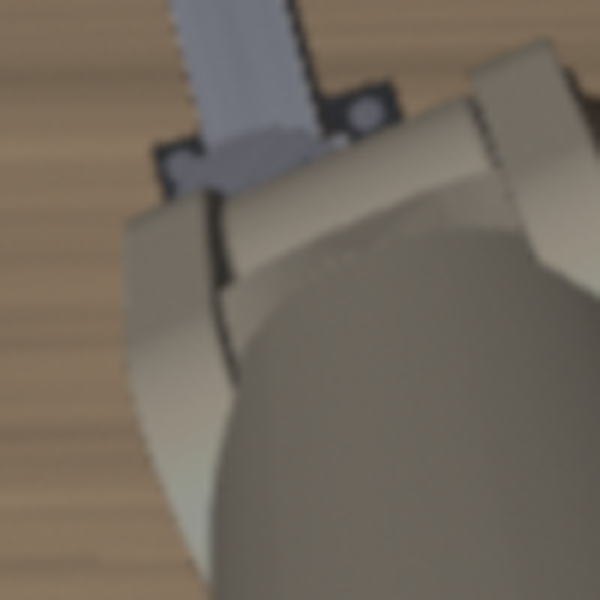

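The arm hides the bolt in this view. The handle turned about 34° at low force (about 2 N), so the spanner is free-wheeling. Now the clockwise swing.

Call:
carry_out(increments=[[[-0.0077,0.0071,0],-4],[[-0.0149,0.0147,0],-8],[[-0.0215,0.0228,0],-12],[[-0.0275,0.0313,0],-16],[[-0.0329,0.0403,0],-20],[[-0.0377,0.0496,0],-24],[[-0.0419,0.0592,0],-28],[[-0.0453,0.069,0],-32],[[-0.0481,0.0791,0],-36],[[-0.0501,0.0894,0],-40]])

```text
clock: 8.95
eef_pos: [0.4275, 0.1616, 0.2225]
eef_rot: [-0.263, 3.13, -0.002]
contact_force: [-0.4, -3.6, 7.8]
width: 0.0238
finger_force: 30.0
```

Call:
carry_out(increments=[[[-0.0014,0.0103,0],-4],[[-0.002,0.0208,0],-8],[[-0.0018,0.0312,0],-12],[[-0.001,0.0417,0],-16],[[0.0006,0.052,0],-20],[[0.0029,0.0622,0],-24],[[0.0059,0.0722,0],-28],[[0.0096,0.082,0],-32],[[0.014,0.0915,0],-36],[[0.014,0.0915,0],-36],[[0.014,0.0915,0],-36]])

```text
clock: 10.32
eef_pos: [0.4414, 0.254, 0.2226]
eef_rot: [0.713, 3.059, 0.002]
contact_force: [-1.6, 0.6, 6.9]
width: 0.024
finger_force: 30.0
```

Call:
carry_out(increments=[[[0,0,0],0],[[0,0,0],0],[[0,0,0],0],[[0,0,0],0],[[0,0,0.04],0],[[0,0,0.1],0],[[0,0,0.14],0],[[-0.02,0.05,0.16],0],[[-0.05,0.11,0.16],0],[[-0.08,0.17,0.16],0],[[-0.1,0.2,0.16],0],[[-0.1,0.2,0.16],0]], jaw=90)

```text
clock: 11.82
eef_pos: [0.3376, 0.4571, 0.3815]
eef_rot: [-0.702, -3.06, -0.002]
contact_force: [0.0, -0.5, 0.2]
width: 0.0594
finger_force: 0.0
```

```bash
python3 -c "
from h import *
o=telemetry.get_obs();print(o['clock'],o['eef_pos'],o['width'],o['contact_force'])
im=get_image('top')[:,:,::-1][140:265,90:210]
old=cv2.imread('pics/top2.png')[0:500]
n=cv2.resize(im,None,fx=4,fy=4,interpolation=cv2.INTER_CUBIC)[0:500]
cv2.imwrite('pics/t6.png',np.hstack([old[:,:310],n]))"
```

```text
11.825 [0.33757554 0.45706179 0.38147045] 0.059449306166449334 [ 0.01759677 -0.45515462  0.19906651]
```

View pics/t6.png

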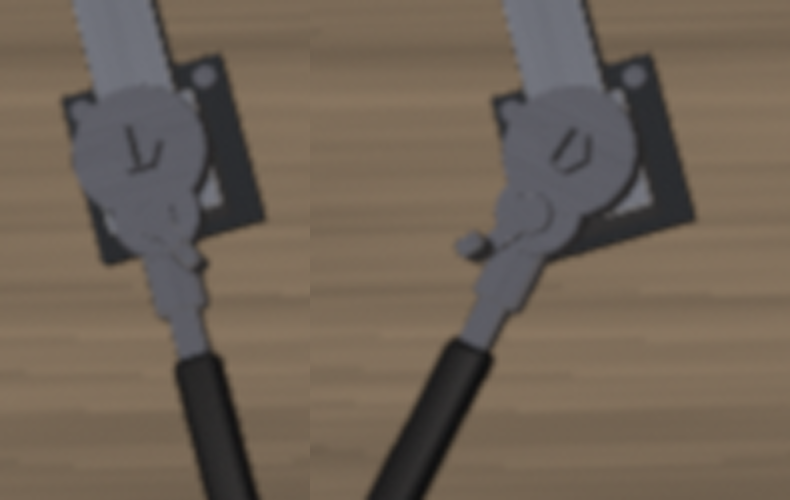

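The new top view shows the lever on the tighten side, about 31° from the handle's line, with its tab at (472,243). The handle is about 41° clockwise of its start and the bolt's mark has turned about 50° clockwise. The gripper is clear, so I'll hand in.

```bash
python3 -c "
from h import *
print(env.sign_off())"
```

```text
the job is handed in; nothing more can be done
None
```

I flipped the lever to tighten, swung the handle about 34° anticlockwise, then swung it clockwise until the bolt had turned about 50° clockwise, let go and handed in at about 12 s. The arm hid the bolt during the anticlockwise swing, so I judged it stayed still from the low force (about 2 N) and the final view. The bolt's 50° assumes it wasn't loosened, since its hex edges alone could also read as 10° anticlockwise. The plain spanner was not touched.

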